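# Lock the bayonet lid on the pantry canister

### The arm

A 6-joint arm with a two-finger parallel gripper is mounted at the origin on the work surface. World frame = base frame: x ahead of the robot, y to its left, z up, the work surface at z = 0. Lengths are in m, angles in rad, forces in N, time in s.
With the tool pointing down it reaches from about 0.3 to 0.875 m from the base axis. Payload 4.2 kg.
Tool frame: the origin (TCP) lies at the very end of the fingers, on their centre line; the grasp point (between the pads) lies 19 mm behind it; x points along the fingers, y is the direction in which the jaws open and shut, and the axes are right-handed (so a half turn about x gives the same grasp; the last joint's range is limited). The gripper opens to 85 mm and grips with 20 to 120 N. Pads are 22 mm wide; open, the fingers measure 114 mm over their backs; the gripper's body (76 mm by 85 mm) begins 54 mm behind the grasp point. The pads swing forward as they close: fully open they stand 13 mm farther back than shut.
Start: joints at [-1.363, 0.32, 1.565, -0, 1.257, -0.02], TCP at [0.13, -0.56, 0.231] pointing down, gripper open.
Joint ranges: [-3.11, 3.11], [-0.84, 2.01], [0.21, 2.61], [-1.34, 4.49], [0.05, 2.63], [-2.56, 2.56]. Speed limits (rad/s): [2.57, 2.57, 3.14, 3.14, 3.14, 3.14].

### API

Orientations are given as a unit quaternion [w, x, y, z].
In Python, from rig import env, snapshot, sign_off gives the robot as it stands.
- The arm moves only by the tool play_rows, never from a script. Its argument "increments" is text: rows parted by semicolons, each of 7 numbers parted by spaces: the shift along the world's x, y, z in mm, then the turn, a rotation vector about the world's x, y, z in degrees, then the closure in counts, from 0 (fully open) to 255 (shut). In form: tx ty tz rx ry rz hand; .... A call has 1 to 10 rows; each row is the pose to reach, as a shift and turn from the pose commanded when the call began; what a row does not reach only later rows make up. A row lasts 1/8 s, in which the tool goes at most 62.5 mm and 10.7 degrees, less where a joint would pass 70% of its speed; a pose out of reach is approached as far as the arm can. A call with a gripper value outside its range is refused whole. The fingers move at their own pace and stop on an object; "newtons" is the grip in N (left out, the last holds). Time passes only in rows, so rows that repeat a pose let the fingers close. It gives the time, the measured TCP pose, the force and the opening at its end, in the units of the state.
- env.get_state(): the state, without advancing time (a new reading comes with each control period).
- snapshot(name): name is "side" or "top" or "wrist"; returns a dict with "pixels" (400x640x3 uint8, blue, green, red), "range_z" (400x640 float32, m along the optical axis (not along the pixel's ray), 0 where there is no reading), "K" (3x3 intrinsics, pixels), "k1" (the pictures are not rectified: a ray, as slopes to the right and down, at radius r is drawn at 1 + k1 r^2 times it, then the intrinsics apply), "R" (3x3) and "t" (3): a world point X has camera coordinates R X + t; the wrist camera has in their place "T_tool_cam" (4x4, takes a point from camera to tool coordinates, whose origin is the TCP and whose axes are the tool frame's). Camera axes: x right, y down, z forward; pixel columns grow to the right and rows downward; lengths in m; the calibration is good to about 2 mm. A picture is of the moment at which its call begins: read the wrist's pose just before it.
- sign_off(): hands the job in, once; it reports no verdict.
The state is a dict: "time": time; "qpos": joint angles; "qd": joint speeds; "tau": joint torques, N m; "tcp_pos": TCP position; "tool_rot": TCP orientation; "contact_force": force on the tool from outside, world axes, zero at the start; "ft_torque": the same for the moment, N m; "gripper_width": finger opening in m.
Only numpy, scipy, OpenCV 4.12 (cv2) and the standard library are available. Lean on these libraries where they do the work, as an engineer would, in place of code of your own. Each camera call takes 0.05 s, during which the arm holds its last target. There are 200 camera calls.

### The job

Close the open steel canister: take the lid with the blue bar handle by its handle, line the handle up with the slot in the canister's mouth (the two red tabs), push the lid down until it sits flat on the rim, and then turn it a quarter turn, either way, so that the handle points at the two green tabs and the lid is locked. Let go of it and leave the similar lid with the yellow handle where it is.

Things in the scene. Friction and masses are not known exactly. Their poses are not given: they have to be found in the camera images.
- lug_lid_grip (a point): Right lid, 0.15-0.31 kg, mm: steel disc, diameter 114, 6 thick; blue bar handle on top, 64 long (x), 22 thick (y, grip here), 46 tall (z up). Point: handle centre, 23 above disc top, 51 above lid's bottom (tray). Below disc: neck, diameter 40, 22 long, ending in two lugs along x, 88 tip to tip, 20 wide, 10 tall. Fully home, the point is 29 above the canister rim; lugs at rim level: 51.
- canister_mouth (a point): Steel canister fixed to the tray (mm): diameter 120, 105 tall, open. Point: mouth centre at rim height, z up. Two lips flush with the rim, 6 thick, leave a slot along x, 60 wide, 108 long; chamber below 108 across, 99 deep. Lugs pass with handle along x; lid home, they clear the lips by 6 and turn freely either way, no stop or spring. Red tabs: slot ends (x); green tabs: locked direction (y).
- plain_lid_grip (a point): Wrong lid: same steel disc and bar handle, but the handle is yellow and below is a round black rubber plug without lugs. Stands loose on the tray; leave it alone. This point is its handle's centre, 51 mm above the tray, handle 64 mm along x, 22 mm along y.
There are look-alikes about, which are no part of the job. What is shaped like the part that bears lug_lid_grip but orange is not meant.

How it is judged:
By the outcome, as a careful person would: the job done as asked, in the order asked, and still so for the second after the job is handed in, with the robot touching nothing.
It also fails if it takes over 42 s, if anything falls off the work surface, if the arm or the gripper's body presses on something with over 40 N, if the wrist force passes 120 N, or if a joint passes its speed limit or range.

## Working session

There is one attempt and no reset: what is moved stays moved. The work goes in short steps, Python scripts to look and compute and a tool call to move; the robot and the scene stay as the last step left them, time stands still between calls to the robot, and variables do not carry over. Pictures are saved under pics/ and viewed, about 8 in all and at most 12, crops included, and the job is handed in when it is done.

Besides the shell and the picture viewer there is one more tool, called after "Emit:" by a JSON object that holds its "method" and its "body". play_rows: Moves the arm, as the interface text tells. Its arguments: {"type":"object","properties":{"increments":{"type":"string"},"newtons":{"type":"number"}},"required":["increments"]}

```bash
mkdir -p pics; ls
cat > h.py <<'E'
import numpy as np, cv2
from rig import env, snapshot, sign_off
from scipy.spatial.transform import Rotation as Rn
def cloud(name):
    st=env.get_state(); s=snapshot(name)
    h,w=s["range_z"].shape
    u,v=np.meshgrid(np.arange(w),np.arange(h))
    K=s["K"]; 
    p=cv2.undistortPoints(np.stack([u,v],-1).reshape(-1,1,2).astype(np.float64),K,np.array([s["k1"],0,0,0.])).reshape(h,w,2)
    z=s["range_z"].astype(float)
    P=np.dstack([p[...,0]*z,p[...,1]*z,z])
    if name=="wrist":
        q=st["tool_rot"]; R=Rn.from_quat([q[1],q[2],q[3],q[0]]).as_matrix()
        T=s["T_tool_cam"]; P=(P@T[:3,:3].T+T[:3,3])@R.T+np.array(st["tcp_pos"])
    else: P=(P-s["t"])@s["R"]
    P[z==0]=np.nan
    return s["pixels"],P,s
E
python3 - <<'E'
from h import *
for n in("top","side"):
    im,P,s=cloud(n); cv2.imwrite(f"pics/{n}0.png",im); np.save(f"pics/{n}0.npy",P)
print(env.get_state())
E
```

```text
pics
{'time': 0.1, 'qpos': array([-1.36298787e+00,  3.20239121e-01,  1.56556060e+00,  1.88202058e-05,
        1.25736919e+00, -1.99764535e-02]), 'qd': array([-0.00197972, -0.00107307, -0.00311141,  0.00087899,  0.00188644,
       -0.00066579]), 'tau': array([ 3.25644251e-04, -4.16408443e+01, -2.34704071e+01, -1.08403949e-04,
        4.87067897e-03, -1.50241249e-05]), 'tcp_pos': array([ 0.12977995, -0.55973405,  0.23055853]), 'tool_rot': array([-0.07980264, -0.70247968, -0.08091349,  0.7025716 ]), 'contact_force': array([ 0.22671261, -0.30614776, -0.57129868]), 'ft_torque': array([ 0.01422676, -0.01374214, -0.0086065 ]), 'gripper_width': 0.0855042004473458}
```

View pics/top0.png

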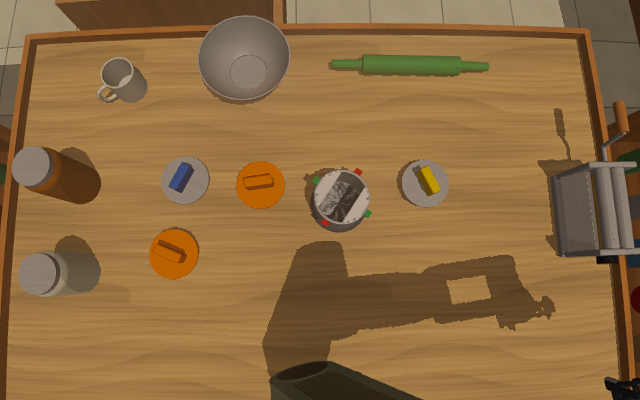

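View pics/side0.png

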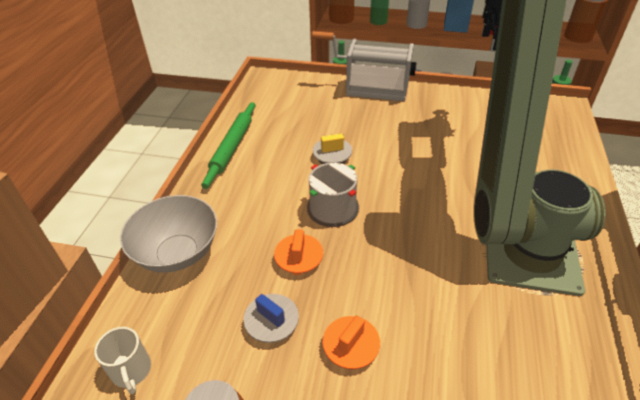

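Candidates in the top picture are the blue bar on a grey disc (183,178), the orange look-alikes (260,183) and (172,253), and the yellow lid (428,180). By the description I choose the blue one. The canister is at (341,198), with red tabs at (358,172) and (324,223) and green tabs at (317,180) and (367,213).

```bash
cat > m.py <<'E'
from h import *
def comp(mask):
    n,l,st,c=cv2.connectedComponentsWithStats(mask.astype(np.uint8)); return [l==i for i in range(1,n) if st[i,4]>8]
def report(im,P,tag):
    hsv=cv2.cvtColor(im,cv2.COLOR_BGR2HSV); H,S,V=cv2.split(hsv)
    cols={"blue":(H>105)&(H<130)&(S>130),"red":((H<4)|(H>176))&(S>180),"green":(H>50)&(H<75)&(S>130),"yellow":(H>22)&(H<32)&(S>180)}
    for k,m in cols.items():
        for c in comp(m):
            p=P[c]; p=p[~np.isnan(p[:,0])]
            if len(p)<8: continue
            zt=np.median(p[p[:,2]>=np.percentile(p[:,2],50)][:,2]); t=p[p[:,2]>zt-.006]
            ys,xs=np.where(c)
            r=cv2.minAreaRect((t[:,:2]*1000).astype(np.float32))
            print(tag,k,len(p),"px",int(xs.mean()),int(ys.mean()),"c",t.mean(0).round(4),"zt",zt.round(4),"rect",np.round(r[0],1),np.round(r[1],1),round(r[2],1))
E
python3 - <<'E'
from m import *
for n in("top","side"): report(cv2.imread(f"pics/{n}0.png"),np.load(f"pics/{n}0.npy"),n)
im=cv2.imread("pics/top0.png"); cv2.imwrite("pics/crop1.png",np.hstack([cv2.resize(im[145:215,145:225],(400,350),interpolation=3),cv2.resize(im[155:245,300:390],(350,350),interpolation=3)]))
E
```

```text
top red 170 px 635 299 c [ 0.2036 -1.0192 -0.2569] zt -0.2593 rect [  204.3 -1020.2] [15.8 60. ] 82.4
top green 31 px 315 179 c [ 0.5264 -0.0067  0.1024] zt 0.1033 rect [526.4  -6.8] [ 9.6 13.4] 57.4
top green 34 px 367 213 c [ 0.4516 -0.1148  0.1027] zt 0.1038 rect [ 451.8 -114.9] [ 9.8 14.8] 51.6
top yellow 222 px 430 179 c [ 0.53   -0.2646  0.0743] zt 0.0753 rect [ 530.1 -265.4] [60.4 19.7] 25.2
side blue 215 px 269 305 c [0.5467 0.3049 0.0724] zt 0.0736 rect [547. 305.] [17.5 59.5] 62.7
side red 9 px 491 32 c [ 0.0914 -0.8527  0.1458] zt 0.0717 rect [  96.6 -813.3] [423.7   4.4] 81.8
side red 22 px 351 192 c [ 0.4346 -0.0197  0.1006] zt 0.1015 rect [434.4 -20.1] [12.7 10. ] 58.9
side green 1050 px 228 143 c [ 0.8297 -0.2396  0.0445] zt 0.0449 rect [ 828.8 -237.6] [274.2  37.4] 88.7
side green 19 px 312 192 c [ 0.5263 -0.0021  0.1004] zt 0.1011 rect [526.4  -2.2] [ 8.6 13. ] 56.8
side yellow 61 px 332 137 c [ 0.5295 -0.2592  0.0727] zt 0.0738 rect [ 528.5 -258.4] [56.8 16.9] 24.4
```

View pics/crop1.png

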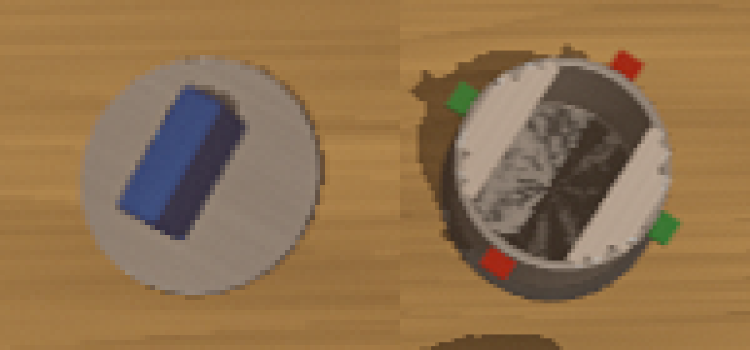

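The crop shows the blue bar on the grey disc (bright top from about (135,215) to (205,95)), and the canister with its slot running between the red tabs. That confirms the choice. Next I compute the tool yaw and a view pose for the wrist camera.

Run:
```python
from h import *
st=env.get_state();q=st["tool_rot"];R=Rn.from_quat([q[1],q[2],q[3],q[0]]).as_matrix();print(R.round(4), "jaw yaw",np.degrees(np.arctan2(R[1,1],R[0,1])), np.degrees(st["qpos"]).round(1))
s=snapshot("wrist");print(s["T_tool_cam"].round(3),s["K"])
```

```text
[[-3.000e-04  2.258e-01 -9.742e-01]
 [ 1.500e-03 -9.742e-01 -2.258e-01]
 [-1.000e+00 -1.600e-03 -0.000e+00]] jaw yaw -76.94921696502077 [-78.1  18.3  89.7   0.   72.   -1.1]
[[ 0.001 -0.289  0.957 -0.143]
 [ 1.     0.001 -0.001 -0.   ]
 [-0.001  0.957  0.289 -0.073]
 [ 0.     0.     0.     1.   ]] [[285.48254833   0.         313.07025226]
 [  0.         285.48254833 195.13635883]
 [  0.           0.           1.        ]]
```

Emit:
{"method": "play_rows", "body": {"increments": "40 45 0 0 0 10 0;80 90 0 0 0 20 0;120 135 0 0 0 30 0;160 180 0 0 0 40 0;200 225 0 0 0 50 0;240 270 0 0 0 60 0;280 315 0 0 0 70 0;320 360 0 0 0 80 0;340 410 0 0 0 90 0;355 460 0 0 0 100 0"}}

```text
time: 1.4
tcp_pos: [0.4855, -0.0983, 0.231]
tool_rot: [0.591, 0.388, 0.591, -0.388]
contact_force: [0.6, -0.1, -0.5]
gripper_width: 0.0851
```

Emit:
{"method": "play_rows", "body": {"increments": "10 50 0 0 0 10 0;20 100 0 0 0 20 0;30 150 0 0 0 30 0;35 200 0 0 0 40 0;42 250 -20 0 0 40 0;50 300 -30 0 0 40 0;56 350 -40 0 0 40 0;62 405 -45 0 0 40 0;62 405 -50 0 0 40 0;62 405 -50 0 0 40 0"}}

```text
time: 2.65
tcp_pos: [0.5462, 0.3043, 0.1804]
tool_rot: [0.687, 0.164, 0.688, -0.165]
contact_force: [0.9, -0.3, -0.4]
gripper_width: 0.0855
```

Run:
```python
from m import *
st=env.get_state();q=st["tool_rot"];R=Rn.from_quat([q[1],q[2],q[3],q[0]]).as_matrix();print(st["time"],st["tcp_pos"],"jaw",np.degrees(np.arctan2(R[1,1],R[0,1])),R[2].round(4),np.degrees(st["qpos"]).round(1))
im,P,s=cloud("wrist");report(im,P,"wrist");cv2.imwrite("pics/w1.png",im);np.save("pics/w1.npy",P)
```

```text
2.65 [0.54621128 0.30427873 0.18035335] jaw 63.08387908868766 [-1.     -0.0023 -0.001 ] [ 28.1  24.8  87.1  -0.   68.3 -35. ]
wrist blue 1589 px 312 191 c [0.5462 0.3032 0.0742] zt 0.0748 rect [547.4 302.5] [20.8 62.1] 62.0
wrist green 247 px 30 316 c [ 0.5256 -0.0018  0.1011] zt 0.1023 rect [525.6  -3.4] [13.9 17.7] 52.1
```

View pics/w1.png

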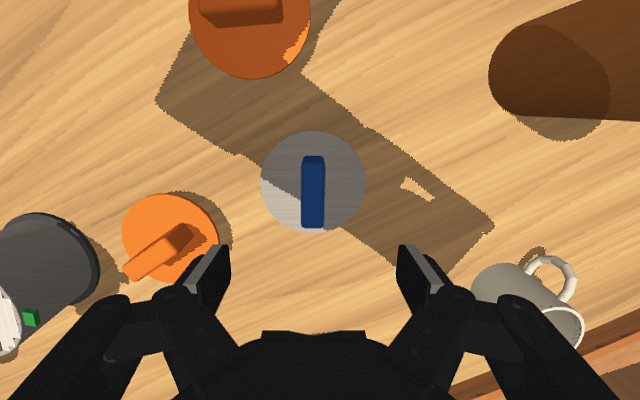

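The wrist view shows the blue bar centred at (312,191), clear of the orange lids at (250,20) and (170,240). Its top measures 0.0745 m against the 0.074 expected, its size is 62 x 21 mm, and the jaw yaw it needs is about 62°.

Emit:
{"method": "play_rows", "body": {"increments": "0 -1 -60 0 0 -1 0;0 -1 -110 0 0 -1 0;0 -1 -130 0 0 -1 0;0 -1 -144 0 0 -1 0;0 -1 -144 0 0 -1 0;0 -1 -144 0 0 -1 150;0 -1 -144 0 0 -1 255;0 -1 -144 0 0 -1 255;0 -1 -144 0 0 -1 255;0 -1 -144 0 0 -1 255", "newtons": 60}}

```text
time: 3.95
tcp_pos: [0.547, 0.3039, 0.0379]
tool_rot: [0.686, 0.171, 0.686, -0.171]
contact_force: [-0.5, -0.4, 3.8]
gripper_width: 0.0215
```

Emit:
{"method": "play_rows", "body": {"increments": "0 0 0 0 0 0 255;0 0 0 0 0 0 255;0 0 30 0 0 0 255;0 0 80 0 0 0 255;0 0 130 0 0 0 255;0 0 165 0 0 0 255;0 0 165 0 0 0 255"}}

```text
time: 4.82
tcp_pos: [0.548, 0.3045, 0.2044]
tool_rot: [0.688, 0.172, 0.685, -0.169]
contact_force: [-0.6, -0.3, -3.2]
gripper_width: 0.0215
```

Emit:
{"method": "play_rows", "body": {"increments": "-10 -40 0 0 0 -2 255;-20 -80 0 0 0 -4 255;-30 -120 0 0 0 -7 255;-40 -160 0 0 0 -7 255;-40 -165 0 0 0 -7 255;-40 -165 0 0 0 -7 255"}}

```text
time: 5.58
tcp_pos: [0.5063, 0.1387, 0.2007]
tool_rot: [0.674, 0.212, 0.675, -0.213]
contact_force: [1.0, 0.5, -2.1]
gripper_width: 0.0213
```

```bash
cat > rim.py <<'E'
from m import *
from scipy.optimize import least_squares
def rim(P,tag,c0=(.489,-.061)):
    p=P.reshape(-1,3);p=p[~np.isnan(p[:,0])]
    r=np.hypot(*(p[:,:2]-c0).T); p=p[(abs(p[:,2]-.104)<.006)&(r<.066)&(r>.02)]
    # outer edge: max radius per angular bin, excluding tab directions
    c=np.array(c0)
    for _ in range(5):
        d=p[:,:2]-c;a=np.degrees(np.arctan2(d[:,1],d[:,0]));rr=np.hypot(*d.T);E=[]
        for b in range(-180,180,10):
            m=(a>=b)&(a<b+10)&(rr<.063)
            if m.sum()>2 and min(abs((b+5-55.3+k*90+45)%360-0) for k in range(4))>=0 and abs(((b+5-55.3)+45)%90-45)>14: E.append(p[m][rr[m].argmax(),:2])
        E=np.array(E); s=least_squares(lambda v:np.hypot(*(E-v[:2]).T)-v[2],[*c,.06],loss="soft_l1",f_scale=.002); c=s.x[:2]
    print(tag,"rim",s.x.round(4),len(E),"z",np.median(p[:,2]).round(4),"rms",np.sqrt(np.mean(s.fun**2)).round(4))
E
python3 - <<'E'
from rim import *
for n in("top","side"): rim(np.load(f"pics/{n}0.npy"),n)
st=env.get_state();q=st["tool_rot"];R=Rn.from_quat([q[1],q[2],q[3],q[0]]).as_matrix();print(st["time"],st["tcp_pos"],"jaw",np.degrees(np.arctan2(R[1,1],R[0,1])),R[2].round(4),np.degrees(st["qpos"]).round(1),st["contact_force"])
for n in ("wrist","top","side"):
    im,P,s=cloud(n);report(im,P,n);rim(P,n);cv2.imwrite(f"pics/{n}2.png",im);np.save(f"pics/{n}2.npy",P)
a,b=cv2.imread("pics/wrist2.png"),cv2.imread("pics/side2.png")
cv2.imwrite("pics/c2.png",np.vstack([cv2.resize(a,(480,300)),cv2.resize(b,(480,300))]))
E
```

```text
top rim [ 0.4888 -0.0609  0.0586] 24 z 0.1052 rms 0.0006
side rim [ 0.4882 -0.0583  0.0601] 24 z 0.1034 rms 0.001
5.575 [0.50632037 0.1387073  0.2006534 ] jaw 55.00079095520451 [-1.     -0.0016 -0.0021] [ 14.   15.2  98.8   0.   66.2 -41. ] [ 1.04717797  0.53338072 -2.07416833]
wrist blue 6510 px 312 264 c [0.5017 0.1418 0.2371] zt 0.2375 rect [504.4 139.9] [22.1 56.5] 54.1
wrist red 251 px 130 229 c [ 0.4345 -0.0198  0.1019] zt 0.1027 rect [434.6 -21. ] [17.  12.8] 57.0
wrist green 121 px 79 288 c [ 0.4502 -0.1131  0.1021] zt 0.1027 rect [ 450.7 -113.7] [ 9.9 16.8] 51.7
wrist rim [ 0.4887 -0.0578  0.06  ] 17 z 0.1051 rms 0.0007
top red 173 px 635 298 c [ 0.2045 -1.0198 -0.2572] zt -0.2601 rect [  202.4 -1020.5] [16.9 62.8] 86.0
top green 31 px 315 179 c [ 0.5265 -0.0067  0.1021] zt 0.1034 rect [526.7  -6.6] [ 9.8 14.2] 55.6
top green 33 px 367 213 c [ 0.4518 -0.1149  0.1027] zt 0.1034 rect [ 451.8 -114.9] [10.1 14.1] 54.3
top yellow 220 px 430 179 c [ 0.5299 -0.2648  0.0743] zt 0.0754 rect [ 530.2 -265.7] [60.7 20.4] 25.8
top rim [ 0.489  -0.0608  0.0586] 24 z 0.1052 rms 0.0007
side red 570 px 498 20 c [ 0.0411 -1.019   0.1506] zt 0.1369 rect [   43.6 -1021.8] [69.1 32. ] 7.9
side red 22 px 351 192 c [ 0.4346 -0.0198  0.1004] zt 0.1024 rect [434.1 -20.5] [18.4 10.2] 66.5
side green 1062 px 228 143 c [ 0.8296 -0.2363  0.0446] zt 0.0451 rect [ 829.3 -253.8] [272.2  35.2] 88.9
side yellow 54 px 332 137 c [ 0.5297 -0.2582  0.0729] zt 0.0741 rect [ 528.6 -258. ] [54.8 15.5] 21.4
side rim [ 0.4896 -0.0584  0.0609] 16 z 0.1035 rms 0.001
```

View pics/c2.png

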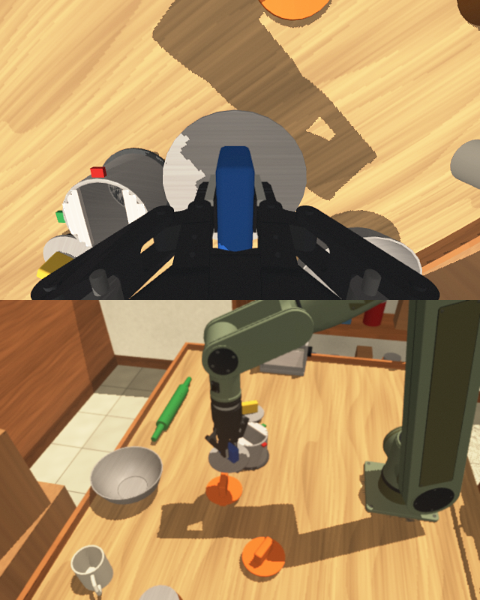

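The upper half (wrist view) shows the blue handle between the fingers at (235,200) over the whole disc, with the canister and its red tab at (98,172) on the left. The lower half (side view) shows the lid hanging free. I check the lid's tilt and centre.

Run:
```python
from h import *
im=cv2.imread("pics/wrist2.png");P=np.load("pics/wrist2.npy");hsv=cv2.cvtColor(im,cv2.COLOR_BGR2HSV)
p=P[(abs(P[...,2]-.191)<.012)&(hsv[...,1]<70)&(np.hypot(P[...,0]-.506,P[...,1]-.139)<.07)]
A=np.c_[p[:,:2]-[.506,.139],np.ones(len(p))]
for _ in range(4):
    c=np.linalg.lstsq(A,p[:,2],rcond=None)[0];k=abs(A@c-p[:,2])<.003;A,p=A[k],p[k]
print(len(p),"slope deg",np.degrees(c[:2]).round(2),"z",c[2].round(4))
h=cv2.convexHull((p[:,:2]*1000).astype(np.float32))[:,0]
print(np.round(cv2.minEnclosingCircle(h),1) if 0 else cv2.minEnclosingCircle(h))
```

```text
15061 slope deg [-0.42 -0.26] z 0.1914
((507.59735107421875, 137.08714294433594), 56.96880340576172)
```

Emit:
{"method": "play_rows", "body": {"increments": "-5 -50 0 0 0 0 255;-10 -100 0 0 0 0 255;-15 -150 0 0 0 0 255;-19 -196 0 0 0 0 255;-19 -196 0 0 0 0 255;-19 -196 -20 0 0 0 255;-19 -196 -35 0 0 0 255;-19 -196 -45 0 0 0 255;-19 -196 -55 0 0 0 255;-19 -196 -55 0 0 0 255"}}

```text
time: 6.98
tcp_pos: [0.4875, -0.0568, 0.1466]
tool_rot: [0.674, 0.212, 0.675, -0.212]
contact_force: [-0.5, 0.0, -3.7]
gripper_width: 0.0218
```

Emit:
{"method": "play_rows", "body": {"increments": "0 -1 -6 0 0 0 255;0 -1 -12 0 0 0 255;0 -1 -18 0 0 0 255;0 -1 -21 0 0 0 255;0 -1 -23 0 0 0 255;0 -1 -24 0 0 0 255;0 -1 -24 0 0 0 255"}}

```text
time: 7.85
tcp_pos: [0.4879, -0.0582, 0.1234]
tool_rot: [0.675, 0.212, 0.674, -0.212]
contact_force: [-0.4, -0.3, -2.8]
gripper_width: 0.0212
```

Lugs are in with no contact. I lower the last 3 mm slowly until contact.

Emit:
{"method": "play_rows", "body": {"increments": "0 0 -1 0 0 0 255;0 0 -2 0 0 0 255;0 0 -3 0 0 0 255;0 0 -4 0 0 0 255;0 0 -4 0 0 0 255"}}

```text
time: 8.48
tcp_pos: [0.4879, -0.0583, 0.1209]
tool_rot: [0.675, 0.212, 0.674, -0.212]
contact_force: [-3.5, -0.8, 9.3]
gripper_width: 0.0214
```

Emit:
{"method": "play_rows", "body": {"increments": "0 0 1 0 0 -9 255;0 0 1 0 0 -18 255;0 0 1 0 0 -27 255;0 0 1 0 0 -36 255;0 0 1 0 0 -45 255;0 0 1 0 0 -54 255;0 0 1 0 0 -63 255;0 0 1 0 0 -72 255;0 0 1 0 0 -81 255;0 0 1 0 0 -90 255"}}

```text
time: 9.72
tcp_pos: [0.4891, -0.0582, 0.121]
tool_rot: [0.326, 0.629, 0.325, -0.627]
contact_force: [1.1, 0.5, -1.6]
gripper_width: 0.0213
```

Run:
```python
from m import *
st=env.get_state();q=st["tool_rot"];R=Rn.from_quat([q[1],q[2],q[3],q[0]]).as_matrix();print(st["time"],st["tcp_pos"],"jaw",np.degrees(np.arctan2(R[1,1],R[0,1])),R[2].round(4),np.degrees(st["qpos"]).round(1),st["contact_force"],st["ft_torque"])
im,P,s=cloud("wrist");report(im,P,"w");cv2.imwrite("pics/w3.png",im)
```

```text
9.725 [ 0.48914754 -0.0581563   0.12095948] jaw -35.23176929713273 [-1.      0.0029 -0.0017] [ -8.1  16.8 109.6   0.   53.4  27.1] [ 1.08445796  0.49638702 -1.5797163 ] [-0.03183304 -0.29970562  0.11344975]
w blue 6538 px 312 264 c [ 0.4914 -0.0539  0.1574] zt 0.1578 rect [489.5 -56.4] [56.1 21.8] 55.0
w red 467 px 419 230 c [ 0.5438 -0.095   0.1022] zt 0.1028 rect [543.3 -95.6] [16.7 11.7] 54.9
w red 456 px 207 234 c [ 0.4349 -0.0207  0.1024] zt 0.1029 rect [434.3 -21.6] [17.6 11.7] 53.5
w green 597 px 312 124 c [ 0.526  -0.0042  0.1026] zt 0.103 rect [525.9  -4.2] [11.5 15.5] 54.8
```

View pics/w3.png

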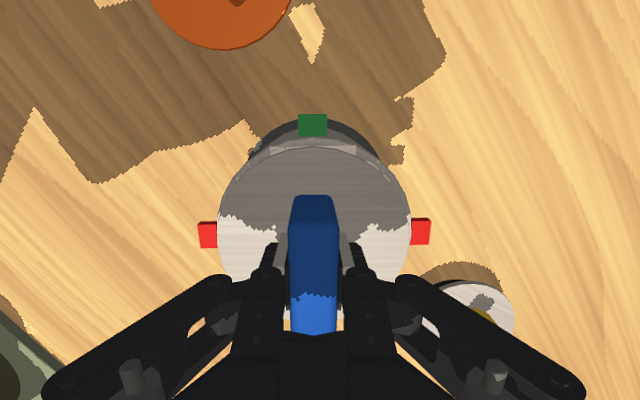

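The handle (312,264) points at the green tab (312,124), with the red tabs square to it at (207,234) and (419,230). Its angle agrees within 1° and its height fits the seated lid. Now I set it down lightly, release and retreat.

Emit:
{"method": "play_rows", "body": {"increments": "0 0 -1 0 0 0 255;0 0 -2 0 0 1 255;0 0 -2 0 0 1 255;0 0 -2 0 0 1 100;0 0 -1 0 0 1 0;0 0 -1 0 0 1 0;0 0 -1 0 0 1 0;0 0 -1 0 0 1 0;0 0 -1 0 0 1 0"}}

```text
time: 10.9
tcp_pos: [0.4878, -0.0582, 0.1193]
tool_rot: [-0.332, -0.624, -0.332, 0.624]
contact_force: [-0.4, 0.8, -0.4]
gripper_width: 0.0851
```

Emit:
{"method": "play_rows", "body": {"increments": "0 0 30 0 0 0 0;0 0 80 0 0 0 0;0 0 120 0 0 0 0;-40 40 130 0 0 0 0;-60 90 130 0 0 0 0;-70 140 130 0 0 0 0;-70 190 130 0 0 0 0;-70 200 130 0 0 0 0;-70 200 130 0 0 0 0;-70 200 130 0 0 0 0"}}

```text
time: 12.15
tcp_pos: [0.4179, 0.1408, 0.2492]
tool_rot: [-0.332, -0.624, -0.332, 0.625]
contact_force: [0.3, 0.3, 0.3]
gripper_width: 0.0853
```

Run:
```python
from m import *
st=env.get_state();print(st["time"],st["tcp_pos"],st["contact_force"],st["gripper_width"])
for n in("top","side"):
    im,P,s=cloud(n);report(im,P,n);cv2.imwrite(f"pics/{n}4.png",im)
    h=cv2.cvtColor(im,cv2.COLOR_BGR2HSV)
    m=(np.hypot(P[...,0]-.489,P[...,1]+.059)<.053)&(abs(P[...,2]-.111)<.008)&(h[...,1]<70);p=P[m]
    c=np.linalg.lstsq(np.c_[p[:,:2]-[.489,-.059],np.ones(len(p))],p[:,2],rcond=None)[0];print(len(p),"disc z",c[2].round(4),"slope",np.degrees(c[:2]).round(2))
a=cv2.imread("pics/top4.png");b=cv2.imread("pics/side4.png")
cv2.imwrite("pics/c4.png",np.hstack([cv2.resize(a[140:260,280:400],(400,400),interpolation=3),cv2.resize(b[130:250,270:390],(400,400),interpolation=3)]))
```

```text
12.15 [0.41788922 0.14075341 0.2492372 ] [0.27831971 0.28665104 0.26960463] 0.08528184501143356
top blue 241 px 344 193 c [ 0.4866 -0.0634  0.1574] zt 0.1583 rect [486.6 -62.8] [59.  18.2] 57.2
top red 172 px 635 299 c [ 0.2034 -1.0202 -0.2582] zt -0.2597 rect [  202.2 -1020.7] [17.8 62.9] 86.8
top green 31 px 315 179 c [ 0.5263 -0.0066  0.1028] zt 0.1035 rect [526.2  -6.5] [ 9.8 13.8] 56.8
top green 33 px 367 213 c [ 0.4518 -0.1149  0.1029] zt 0.1038 rect [ 452.1 -115. ] [ 9.7 14.2] 52.9
top yellow 218 px 430 179 c [ 0.5294 -0.2649  0.0744] zt 0.0755 rect [ 529.9 -265. ] [60.5 20.1] 22.9
1492 disc z 0.1115 slope [-0.2  -0.15]
side blue 9 px 324 166 c [ 0.505  -0.0372  0.1556] zt 0.1562 rect [505.4 -37.6] [ 4.8 10.6] 11.8
side red 245 px 498 27 c [ 0.0401 -1.0218  0.1035] zt 0.0986 rect [   41.3 -1023.6] [70.1 26.8] 14.8
side red 23 px 351 192 c [ 0.4346 -0.0195  0.1003] zt 0.1015 rect [434.6 -20.5] [13.5 10.5] 52.8
side green 1051 px 228 143 c [ 0.8299 -0.2376  0.0447] zt 0.0451 rect [ 830.2 -220.7] [306.   34.4] 88.8
side green 20 px 312 192 c [ 0.5259 -0.0019  0.1003] zt 0.1016 rect [525.7  -2.5] [ 8.4 13.4] 43.8
632 disc z 0.1101 slope [-0.09 -0.36]
```

View pics/c4.png

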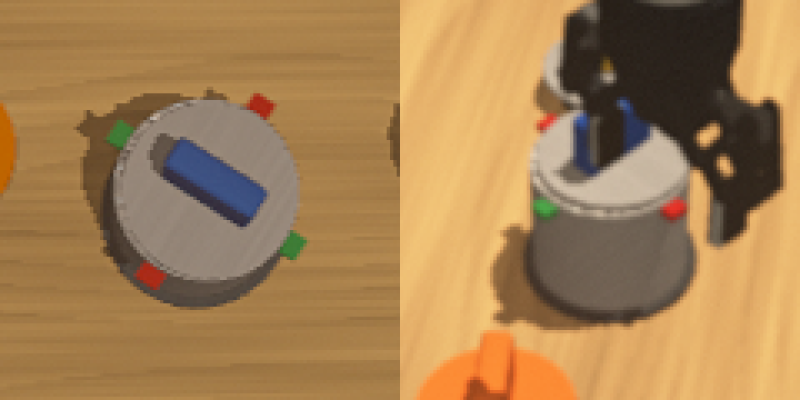

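The lid lies flat: disc top 0.110–0.1115 m against the 0.111 expected. The handle runs along the green tabs, (118,135) to (293,243) in the left crop, and the gripper is open and clear of it. The yellow lid hasn't moved. Handing in.

```bash
python3 -c "
from rig import sign_off
print(sign_off())"
```

```text
the job is handed in; nothing more can be done
None
```

The canister is closed. I gripped the blue-handled lid, lowered it through the slot until it met the rim at about 12 N, turned it 90° clockwise, released it and backed the arm away. The job took about 12 s of the 42 s allowed.

**Last checks:**
- **Seating:** the disc top measured 0.1115 m from the top camera and 0.110 m from the side camera, against 0.111 m expected. The disc is level within about 0.4°.
- **Locked direction:** the handle points at the green tabs within about 2°. The wrist camera, before release, gave 55.0° for the handle against about 55.5° for the tabs. The top camera, after release, gave 57° for the handle.
- **Other items:** the yellow lid is within 1 mm of where it started.

**Disagreement:** the top camera placed the canister centre about 2.5–3 mm differently in y from the side and wrist cameras. I aimed between the two, and the fit allows ±10 mm.

No check failed.

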